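Stop the stirrer under the salve pot

ROBOT

A 7-joint arm with a two-finger parallel gripper is mounted at the origin on the work surface. World frame = base frame: x ahead of the robot, y to its left, z up, the work surface at z = 0. Lengths are in mm, angles in rad, forces in N, time in s.
With the tool pointing down it reaches from about 350 to 900 mm from the base axis. Payload 19.9 kg.
Tool frame: the origin (TCP) lies between the finger pads; the fingertips stand 17 mm ahead of it and the grasp point (between the pads) lies 2 mm behind it; x points along the fingers, y is the direction in which the jaws open and shut, and the axes are right-handed (so a half turn about x gives the same grasp; the last joint's range is limited). The gripper opens to 85 mm and grips with 20 to 120 N. Pads are 22 mm wide; open, the fingers measure 114 mm over their backs; the gripper's body (76 mm by 85 mm) begins 54 mm behind the grasp point. The pads swing forward as they close: fully open they stand 13 mm farther back than shut.
Start: joints at [-1.216, 0.417, -0.01, 1.614, 0.005, 1.111, -0.053], TCP at [240.954, 576.666, 248.26] pointing down, gripper open.
Joint ranges: [-2.81, 2.81], [-0.39, 2.02], [-1.27, 1.25], [0.06, 2.57], [-1.19, 4.33], [0.19, 2], [-2.82, 2.82]. Speed limits (rad/s): [1.89, 1.89, 2.39, 2.39, 3.01, 3.01, 3.01].

INTERFACE

Orientations are given as [roll, pitch, yaw] about the fixed x, y, z axes, in that order (R = Rz(yaw) Ry(pitch) Rx(roll)).
In Python, from rig import ctrl, viewer gives the robot as it stands.
- The arm moves only by the shell command python3 -m jog 'ROWS' [FORCE]. ROWS is a JSON object of lists of equal length, an entry for each row: "gripper": the opening, from 0 (shut) to 1 (fully open); "slide": the shift along the tool's x, y, z in units of 25 mm (1.0 is 25 mm), a list of three; "yaw": the turn about the tool's x in units of 5 degrees (1.0 is 5 degrees). In form: {"gripper": [gripper, ...], "slide": [[dx, dy, dz], ...], "yaw": [yaw, ...]}. A call has 1 to 20 rows; each row shifts and turns the commanded pose from where the row before left it, along the tool's axes as they then stand; what a row does not reach is not made up. A row lasts 1/10 s, in which the tool goes at most 50 mm and 8.59 degrees, less where a joint would pass 70% of its speed; a pose out of reach is approached as far as the arm can. A call is refused whole if a number of a shift passes 1 or a number of a turn 1, either way. A call with a gripper value outside its range is refused whole. The fingers move at their own pace and stop on an object; FORCE is the grip in N (left out, the last holds). Time passes only in rows, so rows that do not move let the fingers close. It gives the time, the measured TCP pose, the force and the opening at its end, in the units of the state.
- ctrl.get_obs(): the state, without advancing time (a new reading comes with each control period).
- viewer.snapshot(name): name is "scene" or "side" or "wrist"; returns a dict with "image" (480x640x3 uint8, blue, green, red), "mtx" (3x3 intrinsics, pixels), "k1" (the pictures are not rectified: a ray, as slopes to the right and down, at radius r is drawn at 1 + k1 r^2 times it, then the intrinsics apply), "R" (3x3) and "t" (3): a world point X has camera coordinates R X + t; the wrist camera has in their place "T_tool_cam" (4x4, takes a point from camera to tool coordinates, whose origin is the TCP and whose axes are the tool frame's). Camera axes: x right, y down, z forward; pixel columns grow to the right and rows downward; lengths in mm; the calibration is good to about 2 mm. A picture is of the moment at which its call begins: read the wrist's pose just before it. There is no depth.
- ctrl.job_done(): hands the job in, once; it reports no verdict.
The state is a dict: "clock": time; "joint_pos": joint angles; "qd": joint speeds; "joint_torque": joint torques, N m; "tool_pos": TCP position; "tcp_rot": TCP orientation; "wrist_force": force on the tool from outside, world axes, zero at the start; "torque": the same for the moment, N m; "gripper_width": finger opening in mm.
Only numpy, scipy, OpenCV 4.12 (cv2) and the standard library are available. Lean on these libraries where they do the work, as an engineer would, in place of code of your own. Each camera call takes 0.05 s, during which the arm holds its last target. There are 200 camera calls.

TASK

Two identical stirrers stand on the salve-making bench; stop the one that carries the lidded steel pot by pressing its long hinged bar down until it lies flat, near the middle of its length so that both ends go down evenly. The bar stays down by itself: let go of it, leave the pot standing where it is, and do not press the bar of the other stirrer.

Things in the scene. Friction and masses are not known exactly. Their poses are not given: they have to be found in the camera images.
- stop_bar_mid (a point): Middle of the top of the bar to press: plain grey, 200 mm long, 56 deep, 12 thick, on the robot-side edge of the white stirrer (260 x 220 mm) under the pot. Its y axis: along the bar; x: across it, away from the robot to the hinge, 32 mm off; z: out of the top. Raised: this point 71 mm above the bench, bar sloping 17 degrees, robot-side edge high; flat: 62 mm, level, straight below within 2 mm.
- stop_bar (a joint): Hinge angle of that bar in rad: 0 raised (starts at 0 to 0.05), 0.3 flat on a firm stop. Stiff hinge: stays where pushed; about 5 N on the bar's middle moves it. The bar also rocks on a spring: pressed far from mid-length, one end dips first. Beyond the hinge the housing steps up to 70 mm above the bench.
- pot_centre (a point): Centre of the lidded steel pot, 50 mm above its underside: 110 mm across (155 over its two side loops), 100 mm high with its lid knob, 0.6 kg, standing loose on the round plate (top 78 mm above the bench, centre 136 mm beyond the bar's middle) of the stirrer to be stopped. Its z axis is up.
- other_bar (a joint): Hinge angle in rad of the like bar on the other stirrer, which carries a brown bottle; 0 raised (it starts at 0 to 0.05), 0.3 flat. It is to be left up.
There are look-alikes about, which are no part of the job. What is meant by the part that bears pot_centre is not red or turquoise, and is the smaller of those in its own colour.

How it is judged:
By the outcome, as a careful person would: the job done as asked, in the order asked, and still so for the second after the job is handed in, with the robot touching nothing.
It also fails if it takes over 32 s, if anything falls off the work surface, if the arm or the gripper's body presses on something with over 40 N, if the wrist force passes 120 N, or if a joint passes its speed limit or range.

## Working session

There is one attempt and no reset: what is moved stays moved. The work goes in short steps, Python scripts to look and compute and a shell command to move; the robot and the scene stay as the last step left them, time stands still between calls to the robot, and variables do not carry over. Pictures are saved under pics/ and viewed, about 8 in all and at most 12, crops included, and the job is handed in when it is done.

```bash
mkdir -p pics; cat > h.py <<'E'
import numpy as np, cv2, pickle
from rig import ctrl, viewer
def snap(n,f):
    o=ctrl.get_obs(); s=viewer.snapshot(n); cv2.imwrite('pics/%s.png'%f,s['image'])
    s['obs']=o; pickle.dump(s,open('pics/%s.pkl'%f,'wb')); return s
def load(f): return pickle.load(open('pics/%s.pkl'%f,'rb'))
def pose(s):
    from scipy.spatial.transform import Rotation as Ro
    if 'R' in s: R=np.array(s['R']); return R.T, -R.T@np.array(s['t'])
    T=np.array(s['T_tool_cam']); o=s['obs']
    Rt=Ro.from_euler('xyz',o['tcp_rot']).as_matrix()
    return Rt@T[:3,:3], Rt@T[:3,3]+np.array(o['tool_pos'])
def cast(s,u,v,z):
    K=np.array(s['mtx'],float); p=cv2.undistortPoints(np.array([[[u,v]]],float),K,np.array([s['k1'],0,0,0.]))[0,0]
    R,c=pose(s); d=R@np.array([p[0],p[1],1]); return c+d*(z-c[2])/d[2]
E
python3 - <<'E'
from h import *
for n in('scene','side'):
    s=snap(n,n+'0'); print(n,pose(s)[1])
o=ctrl.get_obs(); print(o)
E
```

```text
scene [1196.42279085  770.2810944  1432.09078688]
side [-206.16576661 -719.4708909   778.16533386]
{'clock': 0.1, 'joint_pos': array([-1.21647347,  0.41791448, -0.01034921,  1.61409679,  0.00470928,
        1.11071319, -0.0530202 ]), 'qd': array([-3.36214480e-05, -1.20377566e-03,  1.36335076e-03,  7.03851972e-06,
        1.46468961e-03,  1.07306957e-04, -7.26313904e-05]), 'joint_torque': array([ 1.68503910e-03, -8.65807557e+01,  6.80288225e-01, -4.35636306e+01,
        1.91373256e-02,  4.97010798e-03, -1.00510516e-05]), 'tool_pos': array([240.85156848, 576.41285588, 247.72971241]), 'tcp_rot': array([-1.50238502,  1.56968863, -1.89817378]), 'wrist_force': array([-0.62126921,  0.33659442, -0.10761864]), 'torque': array([-0.04753389, -0.00571996, -0.03894048]), 'gripper_width': 85.60862312324679}
```

View pics/scene0.png

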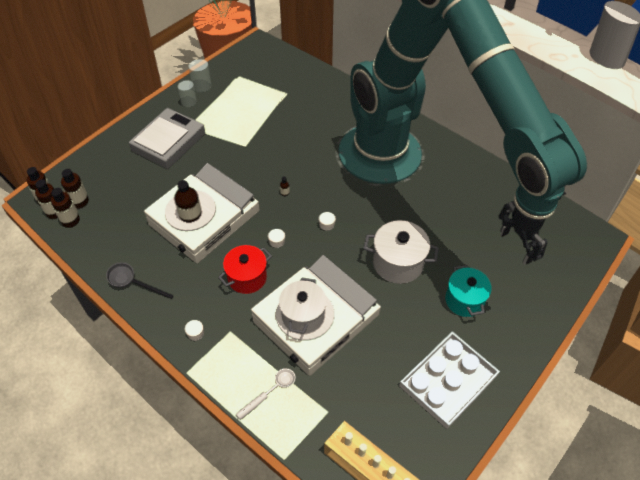

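View pics/side0.png

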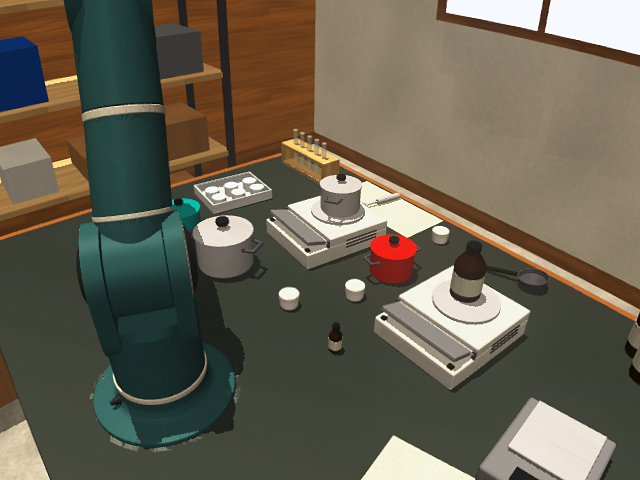

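The target stirrer is centred at about scene (315,310) and side (330,215), with its bar from (315,258) to (378,305) in scene. The bottle's stirrer is at (200,210) in scene, and a large steel pot stands beside the target bar at (402,250).

```bash
python3 - <<'E'
from h import *
a=load('scene0')['image'][240:380,240:400]; b=load('side0')['image'][160:275,250:410]
A=cv2.resize(a,None,fx=4.9,fy=4.9*0.6/0.6,interpolation=cv2.INTER_CUBIC)[:,:]
A=cv2.resize(a,(640,560),interpolation=cv2.INTER_CUBIC)
cv2.imwrite('pics/cropA.png',A)
cv2.imwrite('pics/cropB.png',cv2.resize(b,(800,575),interpolation=cv2.INTER_CUBIC))
E
```

```text
(no output)
```

View pics/cropA.png

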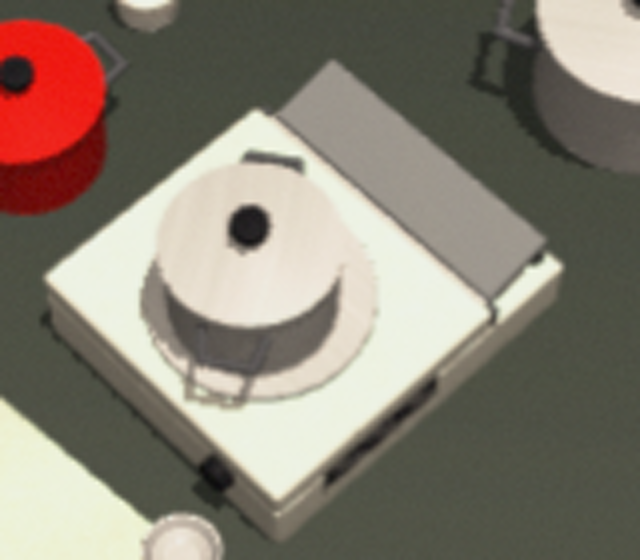

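View pics/cropB.png

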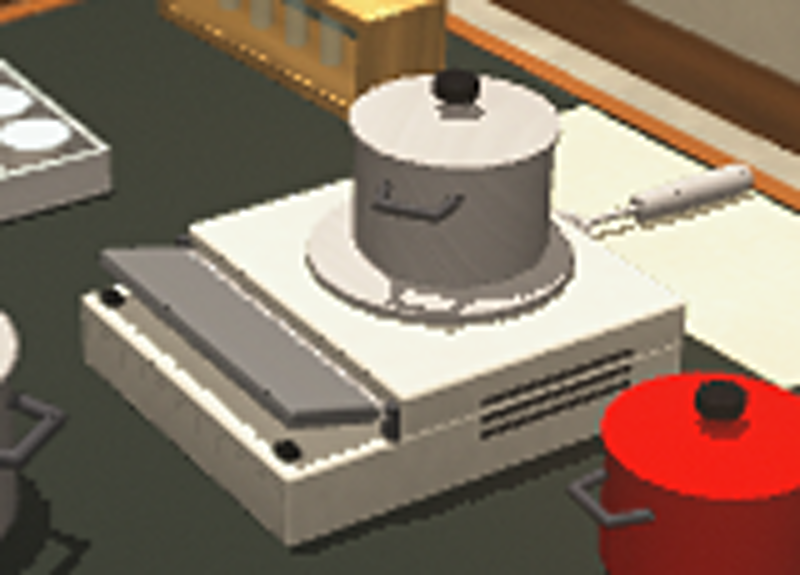

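```bash
python3 - <<'E'
from h import *
s=load('scene0'); q=load('side0')
P=[cast(s,323.75,255.5,79),cast(s,376.75,300.5,79),cast(s,309.5,268,63),cast(s,362.5,315,63)]
Q=[cast(q,308.4,243,79),cast(q,270.6,210.4,79)]
for p in P+Q: print(p.round(1))
print('mid',np.mean(P,0).round(1)); 
d=P[1]-P[0]; e=P[3]-P[2]; print(np.linalg.norm(d),np.linalg.norm(e),np.degrees(np.arctan2(d[1],d[0])),np.degrees(np.arctan2(e[1],e[0])))
c=cast(s,(248/4)+240,228/4+240,176);print('knob',c.round(1))
print('bigpot knob',cast(s,403,237,165).round(1))
E
sed -n 1,5p /dev/null; python3 -c "
from h import *
from scipy.spatial.transform import Rotation as R
print(R.from_euler('xyz',ctrl.get_obs()['tcp_rot']).as_matrix().round(3)); print(load('scene0')['k1'])"
```

```text
[472.  163.7  79. ]
[489.8 358.5  79. ]
[519.7 154.3  63. ]
[539.5 352.5  63. ]
[460.9 145.5  79. ]
[479.1 339.6  79. ]
mid [505.2 257.3  71. ]
195.62001246553825 199.19079371051114 84.77764670465233 84.30553739956767
knob [649.9 246.8 176. ]
bigpot knob [339.2 319.4 165. ]
[[-0.     0.386  0.923]
 [-0.001  0.923 -0.386]
 [-1.    -0.001  0.   ]]
-0.21686361850699362
```

```bash
python3 -m jog '{"gripper":[0,0,0,0,0,0,0,0,0,0,0,0,0,0,0,0,0,0,0],"slide":[[0,-0.3,0.5],[0,-0.6,1],[0,-0.6,1],[0,-0.6,1],[0,-0.6,1],[0,-0.6,1],[0,-0.6,1],[0,-0.6,1],[0,-0.6,1],[0,-0.6,1],[0,-0.6,1],[0,-0.6,1],[0,-0.6,1],[0,-0.6,1],[0,0,0],[0,0,0],[0,0,0],[0,0,0],[0,0,0]],"yaw":[0,0,0,0,0,0,0,0,0,0,0,0,0,0,-0.86,-0.86,-0.86,-0.86,0]}' 40
python3 -c "
from h import *
s=snap('wrist','w1'); print(s['obs']['tool_pos'],s['obs']['clock'],s['T_tool_cam'])"
```

```text
clock: 2.0
tool_pos: [474.3, 258.8, 248.2]
tcp_rot: [-2.086, 1.57, -2.181]
wrist_force: [-0.1, -1.0, 0.6]
gripper_width: -0.0
[474.28472584 258.77217175 248.19714077] 2.0 [[-1.63684396e-03 -2.74018224e-01  9.61723107e-01 -1.24660368e+02]
 [ 9.99998641e-01 -6.37143979e-04  1.52045081e-03  1.53233186e+00]
 [ 1.96124858e-04  9.61724288e-01  2.74018894e-01 -6.92079426e+01]
 [ 0.00000000e+00  0.00000000e+00  0.00000000e+00  1.00000000e+00]]
```

View pics/w1.png

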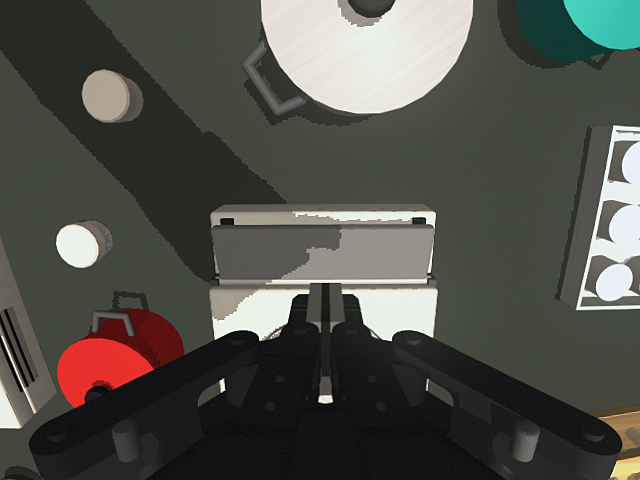

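The wrist view shows the bar level in the picture, with corners near (214,226), (434,225), (215,279) and (434,281). The large pot is towards the robot, well clear of it.

```bash
python3 - <<'E'
from h import *
s=load('w1')
P=[cast(s,214,226,79),cast(s,434,225,79),cast(s,216,279,63),cast(s,434,280,63)]
for p in P: print(p.round(1))
m=np.mean(P,0); d=P[1]-P[0]; print('mid',m.round(1),np.linalg.norm(d),np.degrees(np.arctan2(d[1],d[0])))
R,c=pose(s); print('cam',c.round(1))
# triangulate with scene
def ray(s,u,v):
    a=cast(s,u,v,0);b=cast(s,u,v,100);d=b-a;return a,d/np.linalg.norm(d)
for (u,v),(x,y) in zip([(323.75,255.5),(376.75,300.5),(309.5,268),(362.5,315)],[(214,226),(434,225),(216,279),(434,280)]):
    A=np.zeros((3,3));b=np.zeros(3)
    for p,d in(ray(load('scene0'),u,v),ray(s,x,y)):
        M=np.eye(3)-np.outer(d,d);A+=M;b+=M@p
    print('tri',np.linalg.solve(A,b).round(1))
o=s['obs']; from scipy.spatial.transform import Rotation as Ro
T=Ro.from_euler('xyz',o['tcp_rot']).as_matrix(); print(T.round(3)); print('tool slide to mid', (T.T@(m-o['tool_pos'])/25).round(2))
E
```

```text
[467.7 164.4  79. ]
[485.  354.7  79. ]
[522.8 151.2  63. ]
[543.8 359.   63. ]
mid [504.8 257.3  71. ] 191.02272490650546 84.79836282488994
cam [405.6 266.9 372.9]
tri [469.  161.9  73.4]
tri [486.7 356.6  72.8]
tri [521.2 154.1  66.3]
tri [541.7 355.8  69.5]
[[-0.     0.095  0.995]
 [-0.     0.995 -0.095]
 [-1.    -0.    -0.   ]]
tool slide to mid [7.09 0.06 1.22]
```

```bash
python3 -m jog '{"gripper":[0,0,0,0,0,0,0,0,0],"slide":[[0,0.06,1],[1,0,0],[1,0,0],[1,0,0],[1,0,0],[0.6,0,0],[0.5,0,0],[0.3,0,0],[0,0,0]],"yaw":[0,0,0,0,0,0,0,0,0]}'; python3 -m jog '{"gripper":[0,0,0,0,0,0],"slide":[[0.12,0,0],[0.12,0,0],[0.12,0,0],[0.12,0,0],[0.12,0,0],[0,0,0]],"yaw":[0,0,0,0,0,0]}'
```

```text
clock: 2.95
tool_pos: [499.1, 258.5, 112.7]
tcp_rot: [-2.348, 1.57, -2.444]
wrist_force: [0.7, 0.1, 0.1]
gripper_width: 0.2
clock: 3.55
tool_pos: [499.1, 258.7, 97.9]
tcp_rot: [-2.376, 1.57, -2.472]
wrist_force: [-0.2, -0.7, -0.2]
gripper_width: -0.4
```

```bash
python3 -m jog '{"gripper":[0,0,0,0,0,0],"slide":[[0.1,0,0],[0.1,0,0],[0.1,0,0],[0.1,0,0],[0.1,0,0],[0,0,0]],"yaw":[0,0,0,0,0,0]}'; python3 -m jog '{"gripper":[0,0,0],"slide":[[0.08,0,0],[0.08,0,0],[0,0,0]],"yaw":[0,0,0]}'
```

```text
clock: 4.15
tool_pos: [499.2, 258.9, 85.5]
tcp_rot: [-2.524, 1.571, -2.619]
wrist_force: [0.9, -0.1, 1.0]
gripper_width: 0.3
clock: 4.45
tool_pos: [499.2, 258.8, 81.5]
tcp_rot: [-2.326, 1.571, -2.422]
wrist_force: [-0.2, 0.4, 0.0]
gripper_width: 0.0
```

```bash
python3 -c "
from h import *
s=snap('side','s1'); w=snap('wrist','w2')
a=cv2.resize(s['image'][150:280,220:400],(720,520),interpolation=cv2.INTER_CUBIC); cv2.imwrite('pics/s1c.png',a)"
```

```text
(no output)
```

View pics/s1c.png

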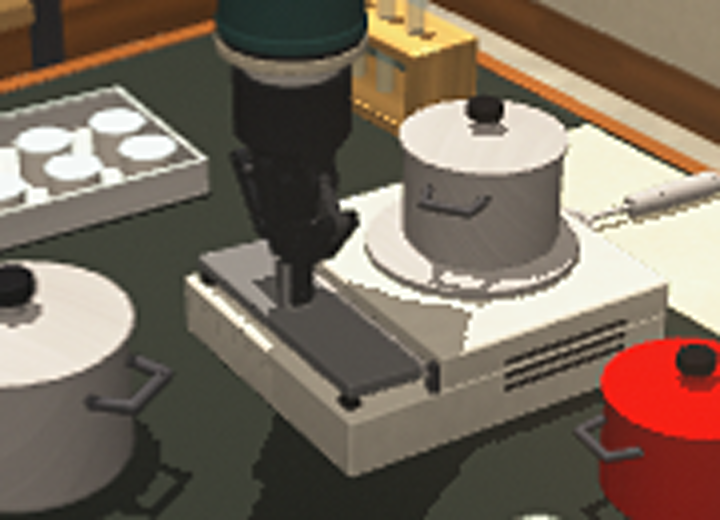

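The bar has come down almost flat under the shut fingers, which are at mid-length. I'll press on until the stop pushes back.

```bash
python3 -m jog '{"gripper":[0,0,0],"slide":[[0.06,0,0],[0.04,0,0],[0,0,0]],"yaw":[0,0,0]}'; python3 -m jog '{"gripper":[0,0],"slide":[[0.04,0,0],[0,0,0]],"yaw":[0,0]}'
```

```text
clock: 4.85
tool_pos: [499.2, 258.7, 79.4]
tcp_rot: [-2.443, 1.57, -2.539]
wrist_force: [-2.4, -0.6, 7.4]
gripper_width: 0.2
clock: 5.05
tool_pos: [499.3, 258.8, 79.3]
tcp_rot: [2.284, 1.571, 2.188]
wrist_force: [-9.8, -3.9, 25.2]
gripper_width: 0.2
```

The bar is on the firm stop: 25 N with TCP at 79.3, so tips at 62.3. Retreating.

```bash
python3 -m jog '{"gripper":[0,0,0,0,0,0,0,0,0,0],"slide":[[-0.1,0,0],[-0.4,0,0],[-1,0,0],[-1,0,0],[-1,0,0],[-1,0,0],[-1,0,0],[-1,0,0],[0,0,0],[0,0,0]],"yaw":[0,0,0,0,0,0,0,0,0,0]}'; python3 -c "
from h import *
s=snap('side','s2'); w=snap('wrist','w3')
a=cv2.resize(s['image'][150:280,220:400],(720,520),interpolation=cv2.INTER_CUBIC)
cv2.imwrite('pics/s2c.png',a)"
```

```text
clock: 6.05
tool_pos: [499.4, 258.8, 241.4]
tcp_rot: [0.583, 1.57, 0.487]
wrist_force: [-0.3, 0.2, 0.3]
gripper_width: 0.3
```

View pics/s2c.png

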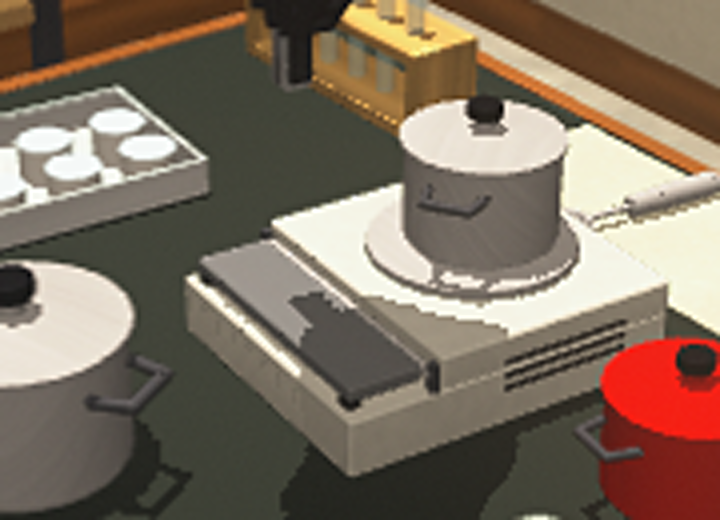

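View pics/w3.png

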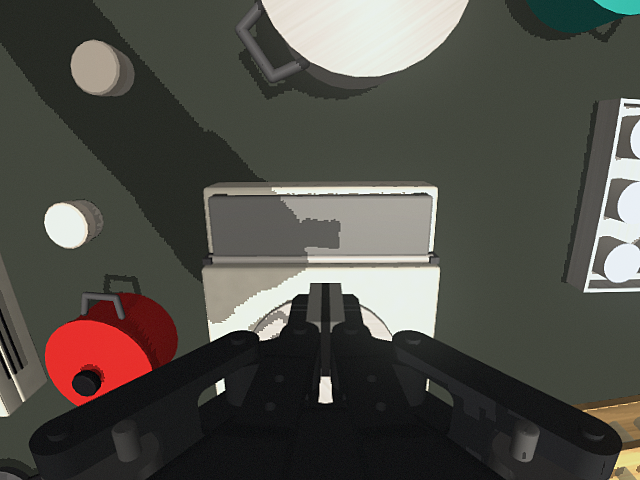

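The bar now lies level and even at both ends. In the wrist view its near edge runs from (208,195) to (433,195), covering the feet, and it has stayed down since release. The pot stands where it was, and the arm touches nothing.

```bash
python3 -c "
from h import *
print(ctrl.job_done())"
```

```text
the job is handed in; nothing more can be done
None
```

I pressed the bar of the stirrer under the lidded steel pot flat and handed the job in at about 6 s on the robot's clock, of the 32 s allowed.

- **Position:** The overview and wrist cameras both put the bar's middle at about (505, 257). I pressed with shut fingers at mid-length, about 5 mm robot-side of the middle.
- **Press:** I stopped when the force reached 25 N up (27 N in all) with the fingertips about 62 mm above the bench, which matches the flat height. I then lifted straight up to a TCP height of 241 mm.
- **Last checks:** The side and wrist pictures after lifting show the bar staying down, level, with both ends even. The pot is in the same place in the side pictures taken during and after the press, and the wrist force is near zero. I made no move near the other stirrer, but I did not look again at its bar.
- **Disagreements:** My first side-camera corner picks were about 20 mm off along the view line. I probably picked the wrong edge of the bar, and I did not use them. Bar-edge heights from the overview and wrist views together were rough, up to about 6 mm off, so I relied on contact force for height.

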